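# Open the lamp shutter fully and take the exposure

## Task

On the white lamp unit, push the upright paddle lever along its slot from the shut end, past the half-open notch in the middle, until it clicks in at the fully open stop at the other end. Then press the round button on the grey camera control box right down and let it come up again. Only push and press: do not lift or shove the control box, leave the small round filter knob on the lamp unit alone, do not press the button before the shutter is fully open, and leave everything else where it is.

Things in the scene. Friction and masses are not known exactly. Their poses are not given: they have to be found in the camera images.
- lamp: White lamp unit, fixed to the bench, 220 (x) x 180 (y) mm, its top 100 mm above the bench. Origin at the centre of its underside on the bench; z up. In its own frame the lever's slot runs along y at x = -50 mm, from y = -30 (shut) through y = 0 (half-open notch) to y = +30 mm (fully open). Just beyond the slot's ends, at y = -54 and +54 mm, two end blocks stand 6 mm above the top. A steel light outlet (34 mm diameter) sticks out 25 mm from its +x face.
- shutter (a joint): Travel of the paddle lever in m along the lamp unit's own +y: 0 shut (as it starts), 0.030 half-open notch, 0.060 fully open; hard stop at 0.061. It is sprung into each of the three notches: pushing it out of one takes up to about 6 N when slow (about 9 N when fast), past the midpoint between two notches it snaps on into the next, and it stays there when let go.
- shutter_top (a point): Centre of the top face of the paddle lever. The black paddle is 24 mm (lamp's x) by 12 mm (lamp's y, the way it slides) and 34 mm tall; its top is 42 mm above the lamp unit's top, its lower edge 8 mm above it.
- filter_top (a point): Centre of the top of the round black filter knob on the lamp unit, 18 mm diameter, top 22 mm above the unit's top, in a second shorter slot 72 mm beyond the paddle's slot (lamp's x = +22 mm). Not to be moved.
- remote: Grey camera control box, loose on rubber feet, 0.6 kg, 120 (x) x 90 (y) x 40 mm tall. Origin at the centre of its underside; z up. The round button is at x = -30 mm, y = 0 in its frame; two 16 mm dials stand 10 mm above its top at x = 0, y = +-28 mm.
- shoot_top (a point): Centre of the top face of the button: a white disc 28 mm in diameter in a dark round housing, on top of the control box.
- shoot (a joint): How far the button is pressed, in m: 0 up, 0.006 fully down. A spring pushes it back up; fully down takes about 4 N.
- cube: Bystander: dark metal filter cube 32 x 32 x 36 mm tall standing loose on the back part of the lamp unit's top. Origin at the centre of its underside.
- dish: Bystander: closed whitish culture dish, 61 mm diameter, 24 mm tall, beside the lamp unit. Origin at the centre of its underside.
- tweezers: Bystander: steel tweezers 125 mm long (own x), 12 mm wide, 9 mm tall at most, lying beside the control box. Origin at the centre of the underside.
- plate: Bystander: clear six-well culture plate 86 x 128 x 20 mm, at the back. Origin at the centre of its underside.
- medium: Bystander: amber bottle 64 mm diameter, 130 mm tall, at the back. Origin at the centre of its underside.
Not all that is in view belongs to the job. Leave any red look-alike of the remote alone.

How it is judged:
By the outcome, as a careful person would: the job done as asked, in the order asked, and still so for the second after the job is handed in, with the robot touching nothing.
It also fails if it takes over 42 s, if anything falls off the work surface, if the arm or the gripper's body presses on something with over 40 N, if the wrist force passes 120 N, or if a joint passes its speed limit or range.

## Robot

A 6-joint arm with a two-finger parallel gripper is mounted at the origin on the work surface. World frame = base frame: x ahead of the robot, y to its left, z up, the work surface at z = 0. Lengths are in mm, angles in rad, forces in N, time in s.
With the tool pointing down it reaches from about 275 to 750 mm from the base axis. Payload 10.2 kg.
Tool frame: the origin (TCP) lies midway between the tips of the shut fingers; the grasp point (between the pads) lies 19 mm behind it; z points along the fingers, y is the line along which they close (so a half turn about z gives the same grasp; the last joint's range is limited). The gripper opens to 85 mm and grips with 20 to 120 N. Pads are 22 mm wide; open, the fingers measure 114 mm over their backs; the gripper's body (76 mm by 85 mm) begins 54 mm behind the grasp point. The pads swing forward as they close: fully open they stand 13 mm farther back than shut.
Start: joints at [0.96, 0.313, 1.498, -0, 1.331, -0.223], TCP at [198.543, 486.016, 231.294] pointing down, gripper open.
Joint ranges: [-2.94, 2.94], [-0.97, 2.17], [0.19, 2.56], [-1.23, 4.37], [0.02, 3.11], [-2.88, 2.88]. Speed limits (rad/s): [2.39, 2.39, 3.01, 3.14, 3.14, 3.14].

## Interface

Orientations are given as a unit quaternion [w, x, y, z].
In Python, from rig import sense, capture, finish_job, find_in, place_of gives the robot as it stands. The module is installed in compiled form; this text tells all that it offers.
- The arm moves only by the shell command python3 -m jog 'ROWS' [FORCE]. ROWS is JSON, a list of rows, each an object of numbers: "tx", "ty", "tz": the shift along the tool's x, y, z in mm; "ax", "ay", "az": the turn, a rotation vector about the tool's x, y, z in rad; "jaw": the closure, from -1 (fully open) to 1 (shut), so that 0 is half open. In form: [{"tx": .., "ty": .., "tz": .., "ax": .., "ay": .., "az": .., "jaw": ..}, ...]. A call has 1 to 5 rows; each row shifts and turns the commanded pose from where the row before left it, along the tool's axes as they then stand; what a row does not reach is not made up. A row lasts 1/8 s, in which the tool goes at most 62.5 mm and 10.7 degrees, less where a joint would pass 70% of its speed; a pose out of reach is approached as far as the arm can. A call with a gripper value outside its range is refused whole. The fingers move at their own pace and stop on an object; FORCE is the grip in N (left out, the last holds). Time passes only in rows, so rows that do not move let the fingers close. It gives the time, the measured TCP pose, the force, the opening and the grip force at its end, in the units of the state.
- sense(): the state, without advancing time (a new reading comes with each control period).
- capture(name): name is "side" or "top"; returns a dict with "color" (384x512x3 uint8, red, green, blue), "depth" (384x512 float32, mm along the optical axis (not along the pixel's ray), 0 where there is no reading), "fx", "fy", "cx", "cy" (pixels), "camera_from_world" (4x4, takes a point from world to camera coordinates). Camera axes: x right, y up, looking along -z (the intrinsics and any distortion apply to the point x, -y, -z); pixel columns grow to the right and rows downward; lengths in mm; the calibration is good to about 2 mm. A picture is of the moment at which its call begins.
- finish_job(): hands the job in; it is judged then, once.
Trained networks look in the newest picture that a camera, given by its name, has taken for a name from the list of things; names that differ only in an ending like _2 or _b are one class to them, and where a whole thing is asked for, a point or a joint stands for the part that bears it (a point fixed in the world has none). Each returns a list of dicts, best first, with "conf" (0 to 1); they miss things now and then, are a little off and sometimes report something else, mostly with a low value. They report only what shows in the picture. A call takes as long as a camera call. They do not tell look-alikes from the thing itself.
- find_in(query, camera): "centre" ([column, row] in pixels, amid what is visible of it).
- place_of(query, camera): "centre" ([column, row] in pixels: a listed point, or the origin of a listed thing).
The state is a dict: "time_s": time; "joints": joint angles; "dq": joint speeds; "tau": joint torques, N m; "eef_pos": TCP position; "ee_rot": TCP orientation; "force": force on the tool from outside, world axes, zero at the start; "wrist_torque": the same for the moment, N m; "grip_width": opening from 0.0 (shut) to 1.0 (fully open); "grip_force": force on a finger pad.
Only numpy, scipy, OpenCV 4.12 (cv2) and the standard library are available. Lean on these libraries where they do the work, as an engineer would, in place of code of your own. Each camera call takes 0.05 s, during which the arm holds its last target. There are 200 camera calls.

## Working session

There is one attempt and no reset: what is moved stays moved. The work goes in short steps, Python scripts to look and compute and a shell command to move; the robot and the scene stay as the last step left them, time stands still between calls to the robot, and variables do not carry over. Pictures are saved under pics/ and viewed, at most 10 in all, crops included, and the job is handed in when it is done.

```bash
mkdir -p pics
cat > h.py <<'E'
import numpy as np, cv2
from rig import sense, capture, finish_job, find_in, place_of
def ray(c,px):
    M=np.linalg.inv(c["camera_from_world"]); u,v=px
    d=np.array([(u-c["cx"])/c["fx"],-(v-c["cy"])/c["fy"],-1.])
    return M[:3,3], M[:3,:3]@d
def at_z(c,px,z):
    o,d=ray(c,px); return o+d*(z-o[2])/d[2]
def at_d(c,px):
    u,v=int(round(px[0])),int(round(px[1])); p=c["depth"][v-1:v+2,u-1:u+2]; p=p[p>0]
    if len(p)==0: return None
    o,d=ray(c,px); return o+d*np.median(p)
def save(c,n): cv2.imwrite("pics/"+n,c["color"][:,:,::-1])
E
python3 - <<'E'
from h import *
np.set_printoptions(precision=1,suppress=True)
Z=dict(lamp=0,shutter_top=142,filter_top=122,remote=0,shoot_top=None,cube=100,dish=0,tweezers=0)
for n in("top","side"):
    c=capture(n); save(c,n+"0.png"); print(n,np.linalg.inv(c["camera_from_world"])[:3,3])
    for q,z in Z.items():
        for r in place_of(q,n)[:3]:
            print(q,round(r["conf"],2),np.array(r["centre"]), "z:",at_z(c,r["centre"],z) if z is not None else "", "d:",at_d(c,r["centre"]))
print(sense())
E
```

```text
top [ 475.7   38.5 1002.7]
lamp 0.87 [360.2 210.5] z: [ 551.6 -223.3    0. ] d: [ 544.1 -197.1  100.2]
shutter_top 0.66 [387.7 230.9] z: [ 498.3 -239.7  142. ] d: [ 498.3 -239.9  141.3]
shutter_top 0.17 [293.9 113.8] z: [746.  -58.5 142. ] d: [762.6 -64.4  89.2]
filter_top 0.37 [385.3 200.1] z: [ 562.9 -245.   122. ] d: [ 563.7 -247.4  114.5]
remote 0.82 [178.7 213.5] z: [554.5 205.7   0. ] d: [551.2 198.8  41.6]
remote 0.72 [175.9 298.4] z: [358.6 212.8   0. ] d: [364.8 203.4  53.9]
remote 0.61 [254.2 242.6] z: [482.1  29.4   0. ] d: [481.8  29.7  41.4]
shoot_top 0.71 [168.4 230.8] z:  d: [511.9 218.   62.6]
shoot_top 0.68 [240.9 239.5] z:  d: [489.1  59.   62.5]
shoot_top 0.59 [176.8 295.1] z:  d: [372.8 200.   62.3]
cube 0.59 [359.8 169.1] z: [ 633.5 -201.   100. ] d: [ 626.8 -191.   137.9]
dish 0.62 [295.4 112.2] z: [794.6 -78.3   0. ] d: [764.1 -67.1  95.7]
dish 0.58 [303.9 189.3] z: [605.3 -91.8   0. ] d: [602.1 -88.6  24.8]
dish 0.23 [358.3 171.1] z: [ 646.2 -223.7    0. ] d: [ 622.9 -188.   136.6]
tweezers 0.76 [146.  210.2] z: [564.1 282.7   0. ] d: [563.5 281.2   6.1]
tweez
[... 734 characters left out ...]
mote 0.65 [137.2 201.9] z: [362.7 211.5   0. ] d: [362.8 162.5  40.2]
shoot_top 0.59 [140.5 182.6] z:  d: [378.7 200.8  61.6]
shoot_top 0.58 [198.1 164.7] z:  d: [516.6 224.   62.5]
shoot_top 0.51 [206.3 213. ] z:  d: [494.3  56.2  60. ]
cube 0.61 [317.8 275. ] z: [ 627.  -200.1  100. ] d: [ 619.1 -213.8  118.3]
{'time_s': 0.9, 'joints': array([ 1. ,  0.3,  1.5, -0. ,  1.3, -0.2]), 'dq': array([ 0.,  0.,  0.,  0.,  0., -0.]), 'tau': array([ -0. , -41.2, -26. ,  -0. ,   0. ,   0. ]), 'eef_pos': array([198.5, 486. , 231.3]), 'ee_rot': array([ 0. ,  0.2,  1. , -0. ]), 'force': array([-0.9, -0. , -0. ]), 'wrist_torque': array([ 0., -0.,  0.]), 'grip_force': 0.0, 'grip_width': 0.9999277918974692}
```

View pics/top0.png

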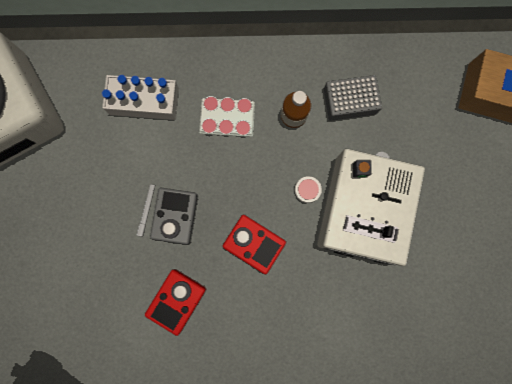

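View pics/side0.png

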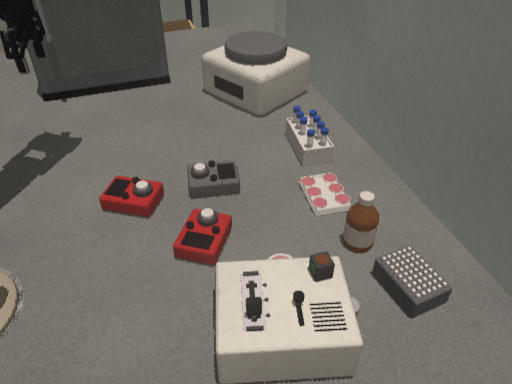

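The top view (world +x up, +y left) shows the grey box at (178,214) with its button at (170,229), and red look-alikes at (254,243) and (175,300). The paddle is at (388,231), at the right (−y) end of the slot. The side view agrees. Next I refine the lamp yaw, paddle and button from depth.

```bash
cat >> h.py <<'E'
def cloud(c):
    v,u=np.nonzero(c["depth"]>0); z=c["depth"][v,u]
    P=np.stack([(u-c["cx"])/c["fx"]*z,-(v-c["cy"])/c["fy"]*z,-z,np.ones_like(z)])
    return (np.linalg.inv(c["camera_from_world"])@P)[:3].T, c["color"][v,u].astype(int)
def near(P,xy,r,z0,z1): return (np.hypot(*(P[:,:2]-xy).T)<r)&(P[:,2]>z0)&(P[:,2]<z1)
E
python3 - <<'E'
from h import *
from scipy.spatial.transform import Rotation as R
np.set_printoptions(precision=2,suppress=True)
for n in("top","side"):
    c=capture(n); P,C=cloud(c); print(n)
    m=near(P,(550,-223),170,94,104); print("lamp top",cv2.minAreaRect(P[m,:2].astype(np.float32)))
    m=near(P,(497,-240),25,136,147); print("paddle",m.sum(),P[m].mean(0),P[m].min(0),P[m].max(0),cv2.minAreaRect(P[m,:2].astype(np.float32)))
    m=near(P,(550,202),90,36,46); print("box top",cv2.minAreaRect(P[m,:2].astype(np.float32)))
    m=near(P,(514,220),22,55,70)&(C.min(1)>130); print("button",m.sum(),P[m].mean(0),P[m].min(0),P[m].max(0))
s=sense(); w,x,y,z=s["ee_rot"]; print(R.from_quat([x,y,z,w]).as_matrix(),s["ee_rot"])
E
```

```text
top
lamp top ((553.884765625, -229.028564453125), (179.96615600585938, 220.12570190429688), 75.22234344482422)
paddle 72 [ 497.38 -244.18  141.92] [ 485.86 -252.03  136.47] [ 508.37 -236.88  146.45] ((497.7644348144531, -244.5892791748047), (11.789175033569336, 23.823495864868164), 74.18121337890625)
box top ((547.7149658203125, 211.46441650390625), (89.7970962524414, 119.46794891357422), 80.11361694335938)
button 107 [518.17 217.51  62.66] [506.95 205.62  59.38] [529.15 230.44  66.48]
side
lamp top ((553.0635986328125, -228.71112060546875), (180.10755920410156, 219.58151245117188), 75.28776550292969)
paddle 121 [ 497.14 -245.92  140.4 ] [ 485.22 -252.79  136.41] [ 509.39 -237.52  143.73] ((497.495849609375, -244.9960479736328), (12.119272232055664, 23.376068115234375), 78.19983673095703)
box top ((546.4054565429688, 212.4439697265625), (91.81261444091797, 118.22527313232422), 80.0847396850586)
button 56 [517.58 217.94  61.51] [506.02 204.95  59.02] [529.8  230.03  64.6 ]
[[-0.93  0.38 -0.  ]
 [ 0.38  0.93 -0.  ]
 [ 0.   -0.   -1.  ]] [-0.    0.19  0.98 -0.  ]
```

```bash
python3 -m jog '[{"az":0.18,"jaw":1},{"az":0.18,"jaw":1},{"az":0.18,"jaw":1},{"az":0.18,"jaw":1},{"az":0.18,"jaw":1}]'; python3 -m jog '[{"az":0.18,"jaw":1},{"az":0.18,"jaw":1},{"az":0.18,"jaw":1},{"jaw":1}]'
cat >> h.py <<'E'
def todo(t):
    from scipy.spatial.transform import Rotation as R
    s=sense(); w,x,y,z=s["ee_rot"]; M=R.from_quat([x,y,z,w]).as_matrix()
    print("t",s["time_s"],"pos",s["eef_pos"].round(1),"xang",np.degrees(np.arctan2(M[1,0],M[0,0])).round(2),"zax",M[:,2].round(3),"F",s["force"].round(2))
    print("tool shift",(M.T@(np.array(t)-s["eef_pos"])).round(1))
E
python3 -c "
from h import *
l=np.array([553.5,-229]); R=np.array([[.9668,.2554],[-.2554,.9668]])
p=l+R@[-50,-60]; print(p); todo([*p,231.3])"
```

```text
[ 489.836 -274.238]
t 1.0 pos [198.5 486.  231.3] xang 157.78 zax [-0. -0. -1.] F [-0.13 -0.97  0.1 ]
tool shift [-557.2 -593.6    0. ]schema error: expected keys tx, ty, tz, ax, ay, az, jaw
schema error: expected keys tx, ty, tz, ax, ay, az, jaw
```

```bash
python3 -m jog '[{"tx":0,"ty":0,"tz":0,"ax":0,"ay":0,"az":0.18,"jaw":1},{"tx":0,"ty":0,"tz":0,"ax":0,"ay":0,"az":0.18,"jaw":1},{"tx":0,"ty":0,"tz":0,"ax":0,"ay":0,"az":0.18,"jaw":1},{"tx":0,"ty":0,"tz":0,"ax":0,"ay":0,"az":0.18,"jaw":1},{"tx":0,"ty":0,"tz":0,"ax":0,"ay":0,"az":0.18,"jaw":1}]'; python3 -m jog '[{"tx":0,"ty":0,"tz":0,"ax":0,"ay":0,"az":0.18,"jaw":1},{"tx":0,"ty":0,"tz":0,"ax":0,"ay":0,"az":0.18,"jaw":1},{"tx":0,"ty":0,"tz":0,"ax":0,"ay":0,"az":0.18,"jaw":1},{"tx":0,"ty":0,"tz":0,"ax":0,"ay":0,"az":0,"jaw":1}]'
python3 -c "
from h import *
todo([489.8,-274.2,231.3])"
```

```text
time_s: 1.62
eef_pos: [198.5, 486.0, 231.3]
ee_rot: [0.0, 0.603, 0.798, -0.0]
force: [-1.1, -0.2, 0.7]
grip_width: 0.001
grip_force: 0.0
time_s: 2.12
eef_pos: [198.5, 486.0, 231.3]
ee_rot: [-0.0, 0.791, 0.611, 0.0]
force: [0.2, -0.4, 0.3]
grip_width: -0.004
grip_force: 0.0
t 2.125 pos [198.5 486.  231.3] xang 75.37 zax [ 0.  0. -1.] F [ 0.18 -0.36  0.34]
tool shift [-662.   473.8   -0. ]
```

```bash
R='{"tx":0}'; python3 -m jog '[{"tx":-44,"ty":31,"tz":0,"ax":0,"ay":0,"az":0,"jaw":1},{"tx":-44,"ty":31,"tz":0,"ax":0,"ay":0,"az":0,"jaw":1},{"tx":-44,"ty":31,"tz":0,"ax":0,"ay":0,"az":0,"jaw":1},{"tx":-44,"ty":31,"tz":0,"ax":0,"ay":0,"az":0,"jaw":1},{"tx":-44,"ty":31,"tz":0,"ax":0,"ay":0,"az":0,"jaw":1}]' && python3 -m jog '[{"tx":-44,"ty":31,"tz":0,"ax":0,"ay":0,"az":0,"jaw":1},{"tx":-44,"ty":31,"tz":0,"ax":0,"ay":0,"az":0,"jaw":1},{"tx":-44,"ty":31,"tz":0,"ax":0,"ay":0,"az":0,"jaw":1},{"tx":-44,"ty":31,"tz":0,"ax":0,"ay":0,"az":0,"jaw":1},{"tx":-44,"ty":31,"tz":0,"ax":0,"ay":0,"az":0,"jaw":1}]' && python3 -m jog '[{"tx":-44,"ty":31,"tz":0,"ax":0,"ay":0,"az":0,"jaw":1},{"tx":-44,"ty":31,"tz":0,"ax":0,"ay":0,"az":0,"jaw":1},{"tx":-44,"ty":31,"tz":0,"ax":0,"ay":0,"az":0,"jaw":1},{"tx":-44,"ty":31,"tz":0,"ax":0,"ay":0,"az":0,"jaw":1},{"tx":0,"ty":0,"tz":0,"ax":0,"ay":0,"az":0,"jaw":1}]'
python3 -c "
from h import *
todo([489.8,-274.2,122])"
```

```text
time_s: 2.75
eef_pos: [292.8, 232.3, 231.5]
ee_rot: [0.0, 0.79, 0.613, 0.0]
force: [0.7, -0.0, 0.2]
grip_width: 0.001
grip_force: 0.0
time_s: 3.38
eef_pos: [386.9, -20.2, 231.6]
ee_rot: [0.0, 0.791, 0.612, 0.0]
force: [0.3, 0.3, 1.0]
grip_width: 0.001
grip_force: 0.0
time_s: 4.0
eef_pos: [462.0, -222.7, 230.5]
ee_rot: [-0.0, 0.792, 0.611, -0.0]
force: [0.2, 0.9, -0.2]
grip_width: -0.002
grip_force: 0.0
t 4.0 pos [ 462.  -222.7  230.5] xang 75.33 zax [-0.001  0.    -1.   ] F [ 0.18  0.92 -0.22]
tool shift [-42.7  40.  108.4]
```

```bash
python3 -m jog '[{"tx":-44,"ty":40,"tz":0,"ax":0,"ay":0,"az":0,"jaw":1},{"tx":0,"ty":0,"tz":40,"ax":0,"ay":0,"az":0,"jaw":1},{"tx":0,"ty":0,"tz":40,"ax":0,"ay":0,"az":0,"jaw":1},{"tx":0,"ty":0,"tz":28,"ax":0,"ay":0,"az":0,"jaw":1},{"tx":0,"ty":0,"tz":0,"ax":0,"ay":0,"az":0,"jaw":1}]'
python3 - <<'E'
from h import *
todo([489.8,-274.2,122])
c=capture("top"); save(c,"top1.png"); d=capture("side"); 
a=cv2.resize(c["color"][130:280,290:450],None,fx=2.4,fy=2.4); b=cv2.resize(d["color"][230:380,200:360],None,fx=2.4,fy=2.4)
cv2.imwrite("pics/b1.png",np.hstack([a,b])[:,:,::-1])
E
```

```text
time_s: 4.62
eef_pos: [488.5, -271.5, 122.0]
ee_rot: [-0.002, 0.791, 0.612, -0.0]
force: [-0.1, -0.4, -0.1]
grip_width: 0.002
grip_force: 0.0
t 4.625 pos [ 488.5 -271.5  122. ] xang 75.45 zax [-0.003  0.003 -1.   ] F [-0.09 -0.39 -0.12]
tool shift [-2.3  2.  -0. ]
```

View pics/b1.png

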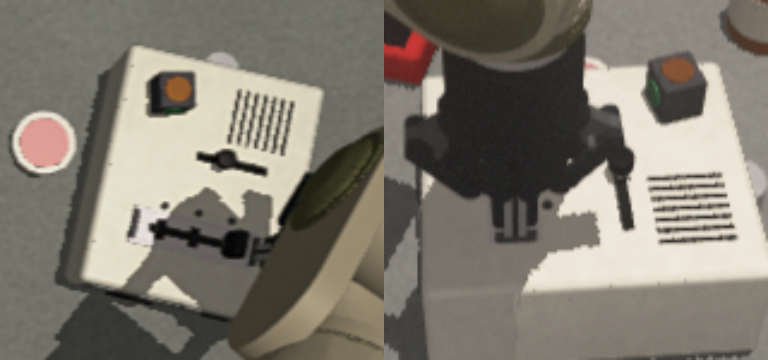

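The fingertips are behind the paddle on its shut side and clear of the knob. Pushing along +tool x.

```bash
python3 -m jog '[{"tx":6,"ty":2,"tz":0,"ax":0,"ay":0,"az":0,"jaw":1},{"tx":6,"ty":0,"tz":0,"ax":0,"ay":0,"az":0,"jaw":1},{"tx":6,"ty":0,"tz":0,"ax":0,"ay":0,"az":0,"jaw":1},{"tx":6,"ty":0,"tz":0,"ax":0,"ay":0,"az":0,"jaw":1},{"tx":6,"ty":0,"tz":0,"ax":0,"ay":0,"az":0,"jaw":1}]';python3 -m jog '[{"tx":6,"ty":0,"tz":0,"ax":0,"ay":0,"az":0,"jaw":1},{"tx":6,"ty":0,"tz":0,"ax":0,"ay":0,"az":0,"jaw":1},{"tx":6,"ty":0,"tz":0,"ax":0,"ay":0,"az":0,"jaw":1},{"tx":6,"ty":0,"tz":0,"ax":0,"ay":0,"az":0,"jaw":1},{"tx":0,"ty":0,"tz":0,"ax":0,"ay":0,"az":0,"jaw":1}]'
python3 -c "
from h import *
todo([553.5-48.3+.2554*11,-229+12.8+.9668*11,122])"
```

```text
time_s: 5.35
eef_pos: [499.1, -244.6, 124.0]
ee_rot: [0.001, 0.792, 0.611, -0.0]
force: [-0.2, -0.6, 1.3]
grip_width: -0.003
grip_force: 0.4
time_s: 5.98
eef_pos: [504.8, -220.9, 123.2]
ee_rot: [-0.0, 0.792, 0.611, -0.0]
force: [-0.9, -2.0, -0.4]
grip_width: -0.005
grip_force: 1.2
t 5.975 pos [ 504.8 -220.9  123.2] xang 75.3 zax [-0. -0. -1.] F [-0.85 -1.98 -0.38]
tool shift [15.6 -0.8  1.2]
```

```bash
python3 -m jog '[{"tx":4,"ty":0,"tz":0,"ax":0,"ay":0,"az":0,"jaw":1},{"tx":4,"ty":0,"tz":0,"ax":0,"ay":0,"az":0,"jaw":1},{"tx":4,"ty":0,"tz":0,"ax":0,"ay":0,"az":0,"jaw":1},{"tx":2,"ty":0,"tz":0,"ax":0,"ay":0,"az":0,"jaw":1},{"tx":0,"ty":0,"tz":0,"ax":0,"ay":0,"az":0,"jaw":1}]'
python3 - <<'E'
from h import *
todo([553.5-48.3+.2554*13,-229+12.8+.9668*13,122])
c=capture("top"); d=capture("side")
a=cv2.resize(c["color"][130:280,290:450],None,fx=2.4,fy=2.4); b=cv2.resize(d["color"][230:380,200:360],None,fx=2.4,fy=2.4)
cv2.imwrite("pics/b2.png",np.hstack([a,b])[:,:,::-1])
for n in("top","side"):
    c=capture(n); P,C=cloud(c); l=(P[:,:2]-[553.5,-229])@np.array([[.9668,.2554],[-.2554,.9668]])
    m=(abs(l[:,0]+50)<14)&(P[:,2]>136)&(P[:,2]<145)&(abs(l[:,1]-28)<22)&(C.max(1)<90); print(n,m.sum(),l[m].mean(0),l[m].min(0),l[m].max(0))
E
```

```text
time_s: 6.6
eef_pos: [508.5, -207.3, 123.3]
ee_rot: [-0.0, 0.792, 0.611, 0.0]
force: [0.0, -1.1, 0.4]
grip_width: 0.004
grip_force: 0.0
t 6.6 pos [ 508.5 -207.3  123.3] xang 75.29 zax [ 0.  0. -1.] F [ 0.   -1.14  0.36]
tool shift [ 3.6 -0.9  1.3]
top 48 [-48.67462708  32.02058402] [-60.79790955  26.48655514] [-37.96012773  35.58016644]<stdin>:8: RuntimeWarning: Mean of empty slice.
  ret = um.true_divide(
Traceback (most recent call last):
ValueError: zero-size array to reduction operation minimum which has no identity
```

View pics/b2.png

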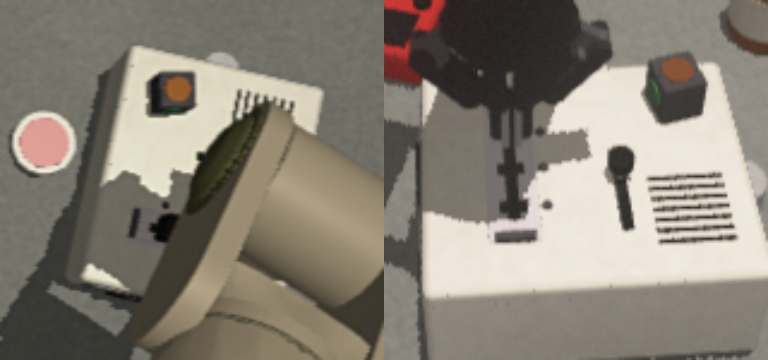

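The paddle's front edge is at lamp y≈36, which fits the fully open stop. I back off, rise and check again.

```bash
python3 -m jog '[{"tx":-10,"ty":0,"tz":0,"ax":0,"ay":0,"az":0,"jaw":1},{"tx":0,"ty":0,"tz":-40,"ax":0,"ay":0,"az":0,"jaw":1},{"tx":0,"ty":0,"tz":-40,"ax":0,"ay":0,"az":0,"jaw":1},{"tx":50,"ty":0,"tz":-10,"ax":0,"ay":0,"az":0,"jaw":1},{"tx":50,"ty":0,"tz":0,"ax":0,"ay":0,"az":0,"jaw":1}]' && python3 -m jog '[{"tx":50,"ty":-10,"tz":0,"ax":0,"ay":0,"az":0,"jaw":1},{"tx":50,"ty":-20,"tz":0,"ax":0,"ay":0,"az":0,"jaw":1},{"tx":50,"ty":-20,"tz":0,"ax":0,"ay":0,"az":0,"jaw":1},{"tx":50,"ty":-20,"tz":0,"ax":0,"ay":0,"az":0,"jaw":1},{"tx":0,"ty":0,"tz":0,"ax":0,"ay":0,"az":0,"jaw":1}]'
python3 - <<'E'
from h import *
todo([517.6,217.4,90])
for n in("top","side"):
    c=capture(n); P,C=cloud(c); l=(P[:,:2]-[553.5,-229])@np.array([[.9668,.2554],[-.2554,.9668]]).T@np.eye(2) if 0 else (P[:,:2]-[553.5,-229])@np.array([[.9668,.2554],[-.2554,.9668]])
    m=(abs(l[:,0]+50)<16)&(P[:,2]>137)&(P[:,2]<146)&(abs(l[:,1])<60); print(n,m.sum(),l[m].mean(0),l[m].min(0),l[m].max(0))
E
```

```text
time_s: 7.42
eef_pos: [531.7, -120.4, 214.4]
ee_rot: [0.001, 0.792, 0.61, 0.0]
force: [-0.7, -0.4, 0.1]
grip_width: -0.002
grip_force: 0.0
time_s: 8.05
eef_pos: [514.0, 93.0, 213.5]
ee_rot: [-0.0, 0.791, 0.612, 0.0]
force: [0.8, -0.5, -0.1]
grip_width: -0.004
grip_force: 0.0
t 8.05 pos [514.   93.  213.5] xang 75.51 zax [ 0.  0. -1.] F [ 0.78 -0.53 -0.06]
tool shift [121.3 -27.7 123.5]
top 70 [-50.07433635  30.33788556] [-61.63716489  23.64296626] [-37.69695261  36.22232989]
side 95 [-50.00979985  29.76106227] [-61.52612313  24.33936379] [-38.8029692   37.31863526]
```

Shutter confirmed open, with the paddle at y≈30.0. Checking the housing rim height before pressing.

```bash
python3 -m jog '[{"tx":50,"ty":-14,"tz":40,"ax":0,"ay":0,"az":0,"jaw":1},{"tx":50,"ty":-14,"tz":40,"ax":0,"ay":0,"az":0,"jaw":1},{"tx":21,"ty":0,"tz":30,"ax":0,"ay":0,"az":0,"jaw":1},{"tx":0,"ty":0,"tz":0,"ax":0,"ay":0,"az":0,"jaw":1},{"tx":0,"ty":0,"tz":0,"ax":0,"ay":0,"az":0,"jaw":1}]'
python3 - <<'E'
from h import *
todo([517.6,217.4,62])
c=capture("top");d=capture("side")
P,C=cloud(d); r=np.hypot(P[:,0]-517.6,P[:,1]-217.4)
for a in range(0,30,3):
    m=(r>=a)&(r<a+3)&(P[:,2]<80); print(a,m.sum(),np.percentile(P[m,2],[10,50,90]).round(1) if m.any() else "")
a=cv2.resize(c["color"][150:300,90:250],None,fx=2.4,fy=2.4); b=cv2.resize(d["color"][100:250,130:290],None,fx=2.4,fy=2.4)
cv2.imwrite("pics/b3.png",np.hstack([a,b])[:,:,::-1])
E
```

```text
time_s: 8.78
eef_pos: [519.2, 208.6, 108.1]
ee_rot: [0.0, 0.792, 0.61, 0.001]
force: [-0.2, 0.4, 0.6]
grip_width: 0.002
grip_force: 0.0
t 8.775 pos [519.2 208.6 108.1] xang 75.18 zax [ 0.002 -0.    -1.   ] F [-0.22  0.38  0.63]
tool shift [ 8.1 -3.8 46.1]
0 4 [61.1 61.5 62. ]
3 9 [61.3 62.7 63.7]
6 14 [60.5 61.5 62.8]
9 35 [54.1 61.2 62.5]
12 46 [50.4 56.1 61.4]
15 28 [47.7 51.1 54. ]
18 85 [39.6 47.4 52.2]
21 45 [38.7 41.  50.4]
24 38 [38.  39.3 41.7]
27 36 [37.8 39.5 40.6]
```

View pics/b3.png

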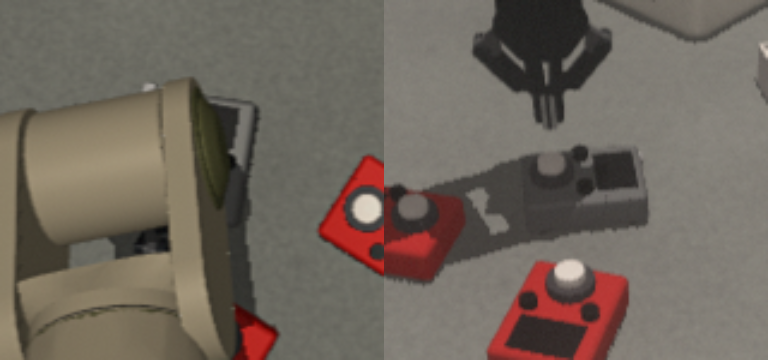

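The fingers hang over the grey box's button, and the rim lies about 8 mm below its top, so a 6 mm press is free. Centre and go down.

```bash
python3 -m jog '[{"tx":8,"ty":-4,"tz":0,"ax":0,"ay":0,"az":0,"jaw":1},{"tx":0,"ty":0,"tz":20,"ax":0,"ay":0,"az":0,"jaw":1},{"tx":0,"ty":0,"tz":18,"ax":0,"ay":0,"az":0,"jaw":1},{"tx":0,"ty":0,"tz":0,"ax":0,"ay":0,"az":0,"jaw":1},{"tx":0,"ty":0,"tz":0,"ax":0,"ay":0,"az":0,"jaw":1}]'
python3 -c "
from h import *
todo([517.6,217.4,62])"
```

```text
time_s: 9.5
eef_pos: [516.8, 219.0, 70.0]
ee_rot: [0.0, 0.792, 0.611, 0.001]
force: [-0.2, -0.3, -0.0]
grip_width: -0.002
grip_force: 0.0
t 9.5 pos [516.8 219.   70. ] xang 75.27 zax [ 0.001  0.    -1.   ] F [-0.16 -0.26 -0.  ]
tool shift [-1.3  1.1  8. ]
```

```bash
python3 -m jog '[{"tx":-1,"ty":1,"tz":3,"ax":0,"ay":0,"az":0,"jaw":1},{"tx":0,"ty":0,"tz":3,"ax":0,"ay":0,"az":0,"jaw":1},{"tx":0,"ty":0,"tz":3,"ax":0,"ay":0,"az":0,"jaw":1},{"tx":0,"ty":0,"tz":2,"ax":0,"ay":0,"az":0,"jaw":1},{"tx":0,"ty":0,"tz":0,"ax":0,"ay":0,"az":0,"jaw":1}]'; python3 -m jog '[{"tx":0,"ty":0,"tz":1,"ax":0,"ay":0,"az":0,"jaw":1},{"tx":0,"ty":0,"tz":1,"ax":0,"ay":0,"az":0,"jaw":1},{"tx":0,"ty":0,"tz":0,"ax":0,"ay":0,"az":0,"jaw":1}]'
```

```text
time_s: 10.12
eef_pos: [517.2, 217.6, 58.1]
ee_rot: [0.0, 0.792, 0.611, 0.0]
force: [0.1, -0.8, 3.0]
grip_width: 0.001
grip_force: 1.4
time_s: 10.5
eef_pos: [517.2, 217.6, 56.1]
ee_rot: [0.0, 0.792, 0.611, 0.0]
force: [1.4, -1.5, 4.0]
grip_width: -0.0
grip_force: 1.9
```

```bash
python3 -m jog '[{"tx":0,"ty":0,"tz":0.7,"ax":0,"ay":0,"az":0,"jaw":1},{"tx":0,"ty":0,"tz":0,"ax":0,"ay":0,"az":0,"jaw":1}]'; python3 -m jog '[{"tx":0,"ty":0,"tz":0.5,"ax":0,"ay":0,"az":0,"jaw":1},{"tx":0,"ty":0,"tz":0,"ax":0,"ay":0,"az":0,"jaw":1}]'
```

```text
time_s: 10.75
eef_pos: [517.3, 217.6, 55.9]
ee_rot: [0.0, 0.792, 0.611, 0.0]
force: [-2.5, -2.6, 9.1]
grip_width: -0.001
grip_force: 4.5
time_s: 11.0
eef_pos: [517.3, 217.6, 55.9]
ee_rot: [0.0, 0.792, 0.611, 0.0]
force: [-4.5, -2.1, 12.8]
grip_width: -0.003
grip_force: 6.5
```

The button has hit its bottom: the force climbs while z stays put. Release and rise.

```bash
python3 -m jog '[{"tx":0,"ty":0,"tz":-4,"ax":0,"ay":0,"az":0,"jaw":1},{"tx":0,"ty":0,"tz":-8,"ax":0,"ay":0,"az":0,"jaw":1},{"tx":0,"ty":0,"tz":-40,"ax":0,"ay":0,"az":0,"jaw":1},{"tx":0,"ty":0,"tz":-50,"ax":0,"ay":0,"az":0,"jaw":1},{"tx":0,"ty":-50,"tz":-30,"ax":0,"ay":0,"az":0,"jaw":1}]'; python3 -m jog '[{"tx":0,"ty":-50,"tz":0,"ax":0,"ay":0,"az":0,"jaw":1},{"tx":0,"ty":-50,"tz":0,"ax":0,"ay":0,"az":0,"jaw":1},{"tx":0,"ty":0,"tz":0,"ax":0,"ay":0,"az":0,"jaw":1},{"tx":0,"ty":0,"tz":0,"ax":0,"ay":0,"az":0,"jaw":1}]'
python3 - <<'E'
from h import *
np.set_printoptions(precision=2,suppress=True)
c=capture("side"); save(c,"side9.png"); P,C=cloud(c)
m=near(P,(547,212),90,36,46); print("box",cv2.minAreaRect(P[m,:2].astype(np.float32)))
m=near(P,(517.6,217.4),9,50,70); print("button z",np.median(P[m,2]))
l=(P[:,:2]-[553.5,-229])@np.array([[.9668,.2554],[-.2554,.9668]])
m=(abs(l[:,0]+50)<16)&(P[:,2]>137)&(P[:,2]<146)&(abs(l[:,1])<60); print("paddle",l[m].mean(0))
print(sense()["force"])
E
```

```text
time_s: 11.62
eef_pos: [469.9, 230.0, 188.8]
ee_rot: [0.001, 0.793, 0.61, 0.001]
force: [0.5, 0.7, 0.6]
grip_width: -0.002
grip_force: 0.0
time_s: 12.12
eef_pos: [372.4, 255.8, 187.0]
ee_rot: [0.0, 0.792, 0.611, 0.0]
force: [0.2, 0.6, -0.6]
grip_width: 0.001
grip_force: 0.0
box ((546.65185546875, 211.55279541015625), (93.09586334228516, 118.3063735961914), 80.86018371582031)
button z 61.39426117282312
paddle [-50.14  29.59]
[ 0.08  0.42 -0.12]
```

View pics/side9.png

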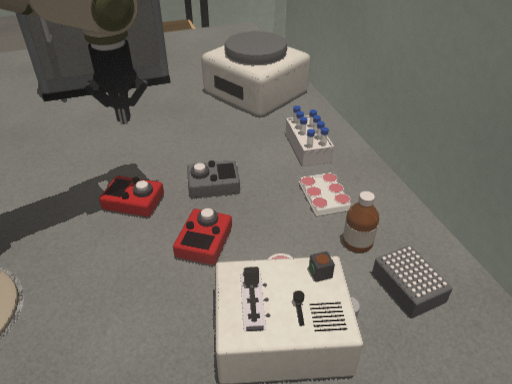

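The paddle is at the open end (251,275) and the grey box (213,178) has not moved. The button is up again, everything else is in place and the arm is clear.

```bash
python3 -c "
from rig import finish_job; print(finish_job())"
```

```text
the job is handed in; nothing more can be done
None
```

The shutter lever is at its fully open stop, the grey control box's button was then pressed right down and came back up, nothing else was seen to move, and I handed the job in at about 12 s on the robot's clock.

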